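# Lay the café tray for two coffees

### The arm

A 6-joint arm with a two-finger parallel gripper is mounted at the origin on the work surface. World frame = base frame: x ahead of the robot, y to its left, z up, the work surface at z = 0. Lengths are in m, angles in rad, forces in N, time in s.
With the tool pointing down it reaches from about 0.25 to 0.775 m from the base axis. Payload 4 kg.
Tool frame: the origin (TCP) lies at the very end of the fingers, on their centre line; the grasp point (between the pads) lies 19 mm behind it (tcp_to_grasp is the distance from the TCP to the grasp point, in m); z points along the fingers, y is the line along which they close (so a half turn about z gives the same grasp; the last joint's range is limited). The gripper opens to 94 mm and grips with 3 to 60 N. Pads are 16 mm wide; open, the fingers measure 119 mm over their backs; the gripper's body (75 mm by 177 mm) begins 78 mm behind the grasp point.
Start: joints at [1.217, 0.087, 1.371, -0, 1.684, -0.103], TCP at [0.137, 0.533, 0.206] pointing down, gripper open.
Joint ranges: [-3.1, 3.1], [-0.76, 2.03], [0.27, 2.55], [-1.08, 4.22], [0.17, 2.65], [-2.57, 2.57]. Speed limits (rad/s): [2.79, 2.79, 3.14, 3.14, 3.14, 3.14].

### API

Orientations are given as [roll, pitch, yaw] about the fixed x, y, z axes, in that order (R = Rz(yaw) Ry(pitch) Rx(roll)).
In Python, from bench import * gives the robot as it stands.
- The arm moves only by the tool creep_tool, called after ">>>" as name(argument=value, ...), one argument or row to a line, values as JSON. Schema: {"type":"object","properties":{"deltas":{"type":"object","properties":{"finger_gap":{"type":"array","items":{"type":"number"},"minItems":1,"maxItems":20},"dx":{"type":"array","items":{"type":"number"},"minItems":1,"maxItems":20},"dy":{"type":"array","items":{"type":"number"},"minItems":1,"maxItems":20},"dz":{"type":"array","items":{"type":"number"},"minItems":1,"maxItems":20},"twist":{"type":"array","items":{"type":"number"},"minItems":1,"maxItems":20}},"additionalProperties":false,"required":["finger_gap","dx","dy","dz","twist"]},"only":{"type":"string"},"quiet":{"type":"boolean"},"lines":{"type":"string"}},"required":["deltas"],"additionalProperties":false}. deltas is an object with one list for each field, all of the same length, 1 to 20, a row being the entries at one place: finger_gap (the finger opening in m), dx, dy, dz (the shift in a scale on which 1.0 is 0.4 m), twist (a turn about the tool's z in shares of 2 pi rad (1.0 is 2 pi rad)); each row shifts and turns the commanded pose from where the row before left it, along the tool's axes as they then stand; what a row does not reach is not made up. A row lasts 1/12 s, in which the tool goes at most 0.0417 m and 0.125 rad, less where a joint would pass 70% of its speed; a pose out of reach is approached as far as the arm can. The fingers move at their own pace and stop on an object; the grip force is fixed at half the most. Time passes only in rows, so rows that do not move let the fingers close. The tool returns the time, the measured TCP pose, the force, the opening and the grip force at its end. only (a regular expression) keeps the lines of the reply that match it, lines (a string "A,B") keeps lines A to B, and quiet returns only ok. Input that does not fit is refused with a message, and nothing moves.
- get_obs(): the state, without advancing time (a new reading comes with each control period).
- snapshot(name): name is "side" or "top" or "wrist"; returns a dict with "color" (480x640x3 uint8, blue, green, red), "fx", "fy", "cx", "cy" (pixels), "extrinsics" (4x4, takes a point from world to camera coordinates). Camera axes: x right, y down, z forward; pixel columns grow to the right and rows downward; lengths in m; the calibration is good to about 2 mm. A picture is of the moment at which its call begins. There is no depth.
- close_job(): hands the job in; it is judged then, once.
The state is a dict: "time": time; "joint_positions": joint angles; "qvel": joint speeds; "joint_torque": joint torques, N m; "tool_pos": TCP position; "ee_rot": TCP orientation; "wrist_force": force on the tool from outside, world axes, zero at the start; "wrist_torque": the same for the moment, N m; "width": finger opening in m; "finger_force": force on a finger pad.
Only numpy, scipy, OpenCV 4.12 (cv2) and the standard library are available. Lean on these libraries where they do the work, as an engineer would, in place of code of your own. Each camera call takes 0.05 s, during which the arm holds its last target. There are 200 camera calls.

### The job

Lay the black tray for two coffees: stand the espresso cup in the middle of the small saucer and the tall coffee cup in the middle of the large saucer, set the milk jug on the tray midway between the two saucers and in line with them, and the sugar pot on the tray straight behind the jug (on the tray's far side as seen from the robot), along the tray's centre line. Keep everything upright, do not shift the saucers about, and leave the mixing bowl and the spray bottle where they are.

Things in the scene. Friction and masses are not known exactly. Their poses are not given: they have to be found in the camera images.
- espresso_cup: Small white porcelain cup, 54 mm across (straight sides from 16 mm up), 52 mm tall, open top, foot 38 mm across, wall 4.5 mm, about 130 g. Origin: centre of its underside; z up. A thin ear handle sticks out on its own -y side, reaching 50 mm from the axis (8 mm wide along x), from 15 to 48 mm up. Starts standing on the counter beside the tray, left or right.
- coffee_cup: Tall white porcelain cup, 68 mm across (straight sides from 20 mm up), 82 mm tall, open top, foot 48 mm across, wall 4.5 mm, about 260 g. Origin: centre of its underside; z up. Ear handle on its own -y side, reaching 57 mm from the axis (8 mm wide along x), from 22 to 74 mm up. Starts standing on the counter beside the tray.
- milk_jug: Small brushed-steel milk jug, open top, belly 56 mm across (straight from 12 to 48 mm up), narrowing to a 47 mm neck and a 51 mm mouth, 72 mm tall, about 150 g. Origin: centre of its underside; z up. Wire handle on its own -y side, reaching 53 mm from the axis (7 mm wide along x); small spout on its +y side reaching 38 mm. Starts standing on the counter beside the tray.
- sugar_pot: Round white porcelain sugar pot with a fixed steel lid: body 60 mm across (straight from 8 to 46 mm up), lid 61 mm across at 48 to 51 mm up, round steel knob (14 mm ball) on top, 73 mm tall in all, about 240 g, no handle. Origin: centre of its underside; z up. Starts standing on the counter beside the tray.
- small_saucer: Small round white saucer, 112 mm across, rim 15 mm high, lying loose on the tray: it fits the espresso cup. Flat well in the middle, about 70 mm across, its floor 5 mm above the saucer's underside. Origin: centre of its underside, z up.
- large_saucer: Large round white saucer, 144 mm across, rim 18 mm high, lying loose on the tray: it fits the tall coffee cup. Flat well in the middle, about 100 mm across, its floor 5 mm above the saucer's underside. Origin: centre of its underside, z up.
- tray: Black serving tray, 300 mm deep, 400 mm wide, does not slide; floor 4 mm thick, rim 16 mm high, 6 mm thick. Origin: centre of its underside. x axis: to its far long side, away from the robot (behind), and along its centre line; y axis: to the left as seen from the robot. The saucers lie about 120 mm either side of the centre line, 45 mm nearer the robot than the middle; either may be left.
- mixing_bowl: Bystander: empty steel mixing bowl, 180 mm across, 85 mm tall, on the counter to the left. Origin: centre of its underside.
- spray_bottle: Bystander: white spray bottle with a blue collar, 74 mm across, 195 mm tall (spray head included), on the counter to the right. Origin: centre of its underside.
Things that resemble listed ones, but are neither listed nor needed, are in the scene too. What is shaped like the milk_jug but red or yellow is not meant.

How it is judged:
By the outcome, as a careful person would: the job done as asked, in the order asked, and still so for the second after the job is handed in, with the robot touching nothing.
It also fails if it takes over 106 s, if anything falls off the work surface, if the arm or the gripper's body presses on something with over 40 N, if the wrist force passes 120 N, or if a joint passes its speed limit or range.

## Working session

There is one attempt and no reset: what is moved stays moved. The work goes in short steps, Python scripts to look and compute and a tool call to move; the robot and the scene stay as the last step left them, time stands still between calls to the robot, and variables do not carry over. Pictures are saved under pics/ and viewed, at most 17 in all, crops included, and the job is handed in when it is done.

```bash
ls; mkdir -p pics
```

Run:
```python
from bench import *
import cv2
o=get_obs();print(o)
for n in("top","side"):
    s=snapshot(n);cv2.imwrite(f"pics/{n}0.png",s["color"]);print(n,s["fx"],s["cx"],s["cy"],s["extrinsics"])
```

```text
pics
{'time': 0.0, 'joint_positions': array([ 1.21691486e+00,  8.79296072e-02,  1.37222934e+00,  2.19542692e-06,
        1.68359798e+00, -1.03072917e-01]), 'qvel': array([-0.00140916,  0.00048142,  0.00150761, -0.00085107, -0.00112633,
       -0.00295821]), 'joint_torque': array([-2.02814390e-04, -3.40168619e+01, -3.02425933e+01,  7.17417081e-02,
        3.27511621e-02, -1.72680684e-04]), 'tool_pos': array([0.13630292, 0.53228173, 0.2043307 ]), 'ee_rot': array([-3.13944009e+00, -2.24853182e-04,  2.89078410e+00]), 'wrist_force': array([ 0.51559136,  0.25973066, -0.4365183 ]), 'wrist_torque': array([-0.02702042,  0.07531177,  0.00663551]), 'finger_force': 0.0, 'width': 0.09374139183423108}
top 568.0452148937992 313.31222979760133 240.6420116710255 [[-0.0085104  -0.99995784 -0.0034478   0.0194849 ]
 [-0.9900382   0.00891047 -0.14051675  0.45746291]
 [ 0.14054155  0.0022176  -0.9900723   1.47216907]
 [ 0.          0.          0.          1.        ]]
side 593.1591249017952 326.35792846405064 233.98689250212286 [[ 0.89202864 -0.4515584   0.01949146 -0.39420083]
 [-0.26368459 -0.55495083 -0.7889867   0.17360214]
 [ 0.36709037  0.69865914 -0.61410103  1.45153456]
 [ 0.          0.          0.          1.        ]]
```

View pics/top0.png

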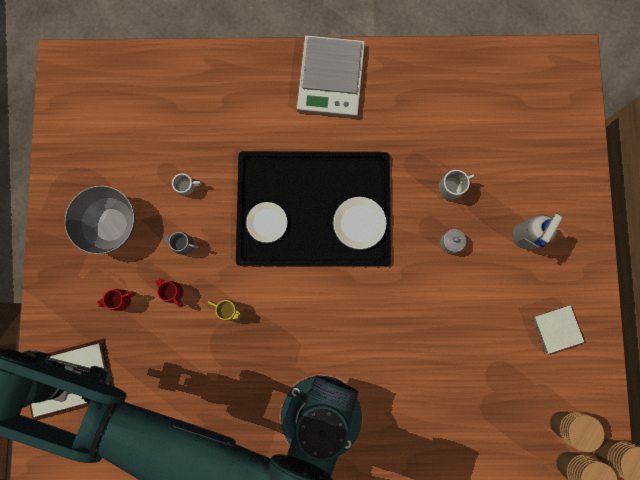

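View pics/side0.png

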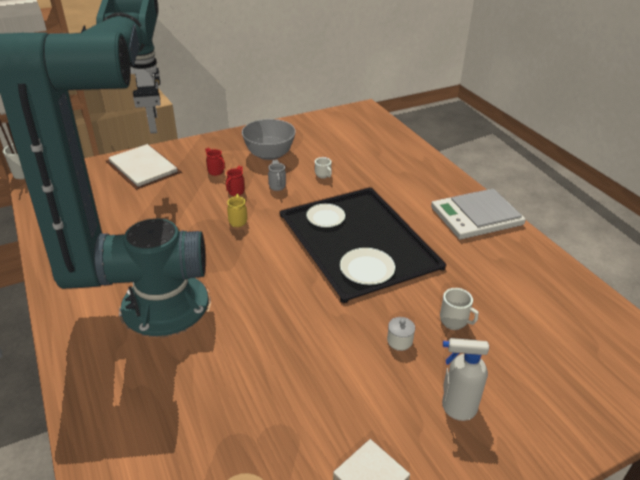

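The top view shows the espresso cup (183,184), steel jug (179,242), coffee cup (455,184), sugar pot (453,241), small saucer (267,222), large saucer (360,222) and tray (314,209). The red and yellow jugs at lower left are distractors.

Create h.py:
```python
from bench import *
import cv2, numpy as np
def ray(s,u,v,z):
    E=s["extrinsics"];R,t=E[:3,:3],E[:3,3];c=-R.T@t
    d=R.T@np.array([(u-s["cx"])/s["fx"],(v-s["cy"])/s["fy"],1.])
    return (c+d*(z-c[2])/d[2])
def proj(s,p):
    E=s["extrinsics"];q=E[:3,:3]@np.array(p)+E[:3,3]
    return s["fx"]*q[0]/q[2]+s["cx"],s["fy"]*q[1]/q[2]+s["cy"]
def blob(img,u,v,r,k,satmax,vmin=0,show=None):
    "ellipse of the low-saturation blob around (u,v), thin parts opened away; also the raw contour centroid"
    u,v=int(u),int(v);x0,y0=max(u-r,0),max(v-r,0)
    hsv=cv2.cvtColor(img,cv2.COLOR_BGR2HSV)[y0:v+r,x0:u+r]
    m=((hsv[...,1]<satmax)&(hsv[...,2]>=vmin)).astype(np.uint8)
    m=cv2.resize(m*255,None,fx=4,fy=4,interpolation=cv2.INTER_LINEAR);m=(m>127).astype(np.uint8)
    def big(m):
        cs,_=cv2.findContours(m,cv2.RETR_EXTERNAL,cv2.CHAIN_APPROX_NONE);return max(cs,key=cv2.contourArea)
    c0=big(m);mf=cv2.drawContours(np.zeros_like(m),[c0],-1,1,-1)
    o=cv2.morphologyEx(mf,cv2.MORPH_OPEN,cv2.getStructuringElement(cv2.MORPH_ELLIPSE,(4*k+1,4*k+1)))
    c1=big(o);e=cv2.fitEllipse(cv2.convexHull(c1));M=cv2.moments(c0);
    f=lambda p:((p[0]-1.5)/4+x0,(p[1]-1.5)/4+y0)
    return f(e[0]),np.array(e[1])/4,f((M['m10']/M['m00'],M['m01']/M['m00'])),(c1-1.5)/4+[x0,y0],(c0-1.5)/4+[x0,y0]
```

Run:
```python
from h import *
s=snapshot("top");im=s["color"]
big=cv2.resize(im,None,fx=4,fy=4,interpolation=cv2.INTER_CUBIC)
for n,u,v,r,k,h,sm in[("esp",183,184,20,7,.052,90),("cof",455,184,24,9,.082,90),("jug",179,242,18,8,.060,90),("sug",453,241,18,8,.05,90),
  ("ss",267,222,26,9,.019,90),("ls",360,222,32,9,.022,90)]:
    e,ax,m,c1,c0=blob(im,u,v,r,k,sm,130 if n[1]=="s" else 40)
    z=h if n in("ss","ls") else h/2
    p=ray(s,*e,z);q=ray(s,*m,z);print(n,np.round(e,1),np.round(ax*2.55,0),p.round(4),"blob",np.degrees(np.arctan2(*(q-p)[1::-1])).round(),np.linalg.norm(q-p).round(4))
    cv2.polylines(big,[(c1*4+1.5).astype(int)],True,(0,255,0),1);cv2.polylines(big,[(c0*4+1.5).astype(int)],True,(0,0,255),1)
# tray: dark
m=(cv2.cvtColor(im,cv2.COLOR_BGR2GRAY)[130:290,215:415]<45).astype(np.uint8)
cs,_=cv2.findContours(m,0,2);c=max(cs,key=cv2.contourArea)+[215,130];print(cv2.minAreaRect(c))
b=cv2.boxPoints(cv2.minAreaRect(c));P=[ray(s,*q,.012) for q in b];print(np.round(P,3),np.mean(P,0))
A=big[600:1080,600:920];B=big[600:1080,1720:2000];C=big[740:1220,960:1600]
o=np.hstack([A,B]);cv2.imwrite("pics/m1.png",np.hstack([o,big[760:1240,960:1160]])[:, :800])
```

```text
esp [181.2 182.5] [49. 52.] [0.6204 0.3709 0.026 ] blob 65.0 0.0001
cof [453.7 184.2] [69. 83.] [ 0.6052 -0.3603  0.041 ] blob -72.0 0.0015
jug [179.3 242.4] [53. 77.] [0.4564 0.3712 0.03  ] blob -106.0 0.002
sug [452.9 240.9] [60. 67.] [ 0.4547 -0.3558  0.025 ] blob 99.0 0.0002
ss [266.4 221.7] [101. 104.] [0.5119 0.1409 0.019 ] blob -80.0 0.0001
ls [359.4 222.4] [131. 135.] [ 0.5074 -0.1084  0.022 ] blob -73.0 0.0
((313.0, 208.5), (115.0, 154.0), 90.0)
[[ 0.711  0.226  0.012]
 [ 0.707 -0.197  0.012]
 [ 0.39  -0.188  0.012]
 [ 0.394  0.222  0.012]] [0.55066588 0.01570223 0.012     ]
```

View pics/m1.png

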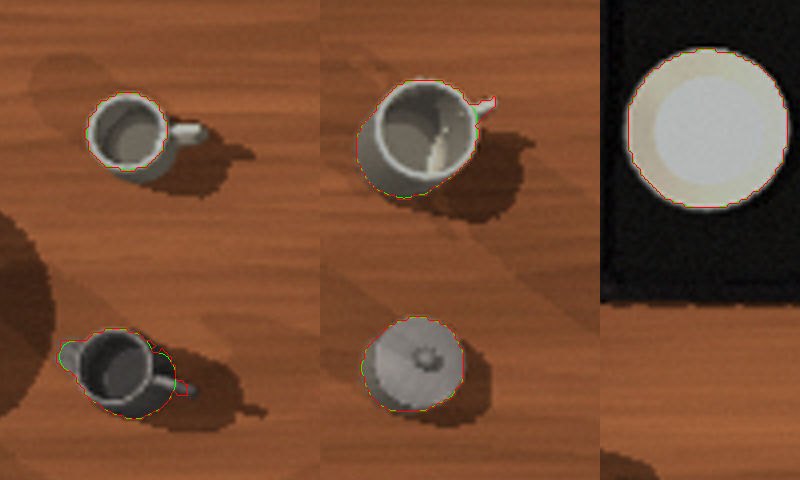

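The fits hold up. The espresso cup's handle points along world -y and the coffee cup's points right and up. The jug's handle is at right and slightly down, with its spout at left. I'll move above the espresso cup for a close look with the wrist camera.

Add to h.py:
```python
from scipy.spatial.transform import Rotation as Ro
def to(x,y,z,yaw=None):
    o=get_obs();R=Ro.from_euler("xyz",o["ee_rot"]);p=o["tool_pos"]
    d=R.inv().apply(np.array([x,y,z])-p);n=int(np.ceil(np.linalg.norm(d)/.04))
    print("d",d.round(4),"n",n,"per",(d/n).round(4))
    if yaw is not None:
        t=-(yaw-o["ee_rot"][2]);t=(t+np.pi/2)%np.pi-np.pi/2;k=max(1,int(np.ceil(abs(t)/.12)));print("turn",round(t,4),"k",k,round(t/k,4),"j6",o["joint_positions"][5])
```

Run:
```python
from h import *
to(.56,.371,.25,np.pi/2)
w=snapshot("wrist");E=w["extrinsics"];c=-E[:3,:3].T@E[:3,3];o=get_obs();print("cam rel TCP in tool axes",Ro.from_euler("xyz",o["ee_rot"]).inv().apply(c-o["tool_pos"]),"fwd",E[2,:3],w["fx"])
s=snapshot("top")
print("esp",ray(s,181.4,182.6,.052));c=ray(s,456.1,181.9,.082);hd=ray(s,472.6,175.2,.06);print("cof",c,np.degrees(np.arctan2((hd-c)[0],-(hd-c)[1])))
print("jug",ray(s,178.6,241.4,.072))
```

```text
d [-0.4504 -0.0513 -0.0454] n 12 per [-0.0375 -0.0043 -0.0038]
turn 1.3199 k 11 0.12 j6 -0.1030656217977871
cam rel TCP in tool axes [ 0.07128524  0.00064997 -0.17912378] fwd [ 0.23764066 -0.06311899 -0.96930022] 382.9040565508841
esp [0.61357084 0.36422523 0.052     ]
cof [ 0.60125164 -0.35661881  0.082     ] 24.859492835208876
jug [0.45313811 0.36290966 0.072     ]
```

Units first: shifts go in shares of 0.4 m and turns go in shares of 2 pi rad. So -0.0375 m / 0.4 = -0.0938, -0.0043 m / 0.4 = -0.0108.

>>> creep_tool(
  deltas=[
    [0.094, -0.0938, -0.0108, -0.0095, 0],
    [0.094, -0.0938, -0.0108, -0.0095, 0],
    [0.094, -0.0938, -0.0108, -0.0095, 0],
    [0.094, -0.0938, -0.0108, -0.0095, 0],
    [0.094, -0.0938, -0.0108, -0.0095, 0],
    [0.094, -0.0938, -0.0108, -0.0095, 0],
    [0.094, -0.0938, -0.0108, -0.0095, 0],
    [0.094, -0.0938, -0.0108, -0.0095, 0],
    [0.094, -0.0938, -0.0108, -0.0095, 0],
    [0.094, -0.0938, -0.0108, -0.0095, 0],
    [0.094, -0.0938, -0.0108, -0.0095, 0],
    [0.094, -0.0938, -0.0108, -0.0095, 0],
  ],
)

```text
refused: deltas: the value is not of type 'object' (schema: type "object"). Nothing was moved.
```

Refused on format, not on reach. It needs an object with one list for each field.

>>> creep_tool(
  deltas={"finger_gap": [0.094, 0.094, 0.094, 0.094, 0.094, 0.094, 0.094, 0.094, 0.094, 0.094, 0.094, 0.094], "dx": [-0.0938, -0.0938, -0.0938, -0.0938, -0.0938, -0.0938, -0.0938, -0.0938, -0.0938, -0.0938, -0.0938, -0.0938], "dy": [-0.0108, -0.0108, -0.0108, -0.0108, -0.0108, -0.0108, -0.0108, -0.0108, -0.0108, -0.0108, -0.0108, -0.0108], "dz": [-0.0095, -0.0095, -0.0095, -0.0095, -0.0095, -0.0095, -0.0095, -0.0095, -0.0095, -0.0095, -0.0095, -0.0095], "twist": [0, 0, 0, 0, 0, 0, 0, 0, 0, 0, 0, 0]},
)

```text
time: 1.25
tool_pos: [0.5612, 0.3702, 0.251]
ee_rot: [3.142, -0.0, 2.891]
wrist_force: [-0.4, 0.6, 1.2]
width: 0.094
finger_force: 0.0
```

>>> creep_tool(
  deltas={"finger_gap": [0.094, 0.094, 0.094, 0.094, 0.094, 0.094, 0.094, 0.094, 0.094, 0.094, 0.094, 0.094, 0.094], "dx": [0, 0, 0, 0, 0, 0, 0, 0, 0, 0, 0, 0, 0], "dy": [0, 0, 0, 0, 0, 0, 0, 0, 0, 0, 0, 0, 0], "dz": [0, 0, 0, 0, 0, 0, 0, 0, 0, 0, 0, 0, 0], "twist": [0.0191, 0.0191, 0.0191, 0.0191, 0.0191, 0.0191, 0.0191, 0.0191, 0.0191, 0.0191, 0.0191, 0, 0]},
)

```text
time: 2.33
tool_pos: [0.5596, 0.3711, 0.2508]
ee_rot: [-3.141, 0.0, 1.574]
wrist_force: [0.2, -0.1, 1.2]
width: 0.0939
finger_force: 0.0
```

Run:
```python
from h import *
w=snapshot("wrist");cv2.imwrite("pics/w1.png",w["color"])
for p in[(.6136,.3642,.052),(.453,.363,.072),(.512,.141,.019),(.551,.016,.004)]:print(proj(w,p))
```

```text
(np.float64(374.7919832329707), np.float64(221.00686605645114))
(np.float64(209.8886159873533), np.float64(226.1499451459409))
(np.float64(282.25142701047616), np.float64(392.51069539681646))
(np.float64(314.2816105584628), np.float64(465.8237348141239))
```

View pics/w1.png

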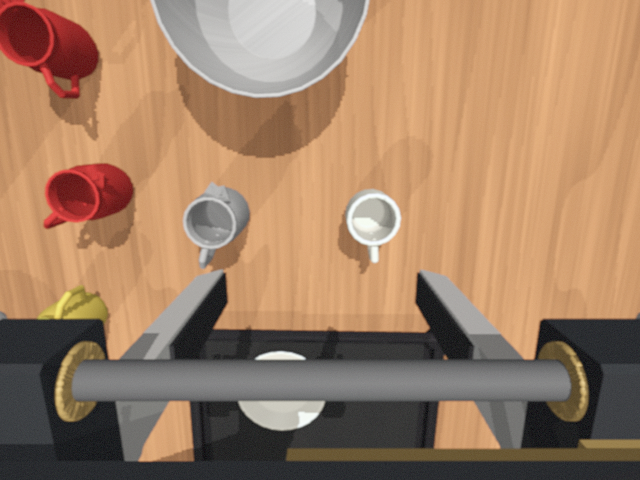

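The espresso rim is at about (374,219), 2 px off the prediction. The jug mouth is at about (211,220), so its y is roughly 0.368. Its handle tip (205,262) and spout (215,187) give a yaw of about -9°. I'll grasp the espresso cup now.

Converted, 0.04 m / 0.4 = 0.1, 0.03 m / 0.4 = 0.075.

>>> creep_tool(
  deltas={"finger_gap": [0.094, 0.094, 0.094, 0.094, 0.094, 0.094, 0.094, 0.094, 0.094], "dx": [-0.0063, -0.0063, 0, 0, 0, 0, 0, 0, 0], "dy": [0.0675, 0.0675, 0, 0, 0, 0, 0, 0, 0], "dz": [0.05, 0.05, 0.1, 0.1, 0.1, 0.1, 0.075, 0, 0], "twist": [0, 0, 0, 0, 0, 0, 0, 0, 0]},
)

```text
time: 3.13
tool_pos: [0.612, 0.3654, 0.0185]
ee_rot: [-3.137, 0.002, 1.572]
wrist_force: [0.6, -0.0, 0.6]
width: 0.0938
finger_force: 0.0
```

Run:
```python
from h import *
to(.6136,.366,.019,np.pi/2)
```

```text
d [ 0.0006  0.0016 -0.0005] n 1 per [ 0.0006  0.0016 -0.0005]
turn 0.0014 k 1 0.0014 j6 0.45727872105934186
```

Converted, -0.04 m / 0.4 = -0.1, -0.03 m / 0.4 = -0.075.

>>> creep_tool(
  deltas={"finger_gap": [0.04, 0.04, 0.04, 0.04, 0.04, 0.04, 0.04, 0.04, 0.04, 0.04, 0.04], "dx": [0, 0, 0, 0, 0, 0, 0, 0, 0, 0, 0], "dy": [0, 0, 0, 0, 0, 0, 0, 0, 0, 0, 0], "dz": [0, 0, 0, 0, 0, 0, 0, -0.075, -0.1, -0.075, 0], "twist": [0, 0, 0, 0, 0, 0, 0, 0, 0, 0, 0]},
)

```text
time: 4.05
tool_pos: [0.6173, 0.368, 0.1307]
ee_rot: [3.128, -0.007, 1.571]
wrist_force: [0.3, 0.2, 0.4]
width: 0.0528
finger_force: 29.8
```

Run:
```python
from h import *
s=snapshot("side");im=s["color"]
for n,u,v,r,z in(("ss",326,215,26,.019),("ls",367,266,36,.022)):
    e,ax,m,c1,_=blob(im,u,v,r,9,90,130);print(n,e,ax,ray(s,*e,z))
o=get_obs();print(o["tool_pos"])
t=snapshot("top");cv2.imwrite("pics/t2.png",cv2.resize(t["color"][130:290,220:410],None,fx=3.5,fy=3.5,interpolation=cv2.INTER_CUBIC))
to(.512,.1405,.12)
```

```text
ss (324.89563751220703, 214.68139839172363) [22.1510334  37.67419052] [0.51003769 0.14482824 0.019     ]
ls (367.0188102722168, 265.57594299316406) [36.45542526 55.90749359] [ 0.50602294 -0.10750745  0.022     ]
[0.61612943 0.36739996 0.12692071]
d [-0.2261 -0.1025  0.0023] n 7 per [-0.0323 -0.0146  0.0003]
```

View pics/t2.png

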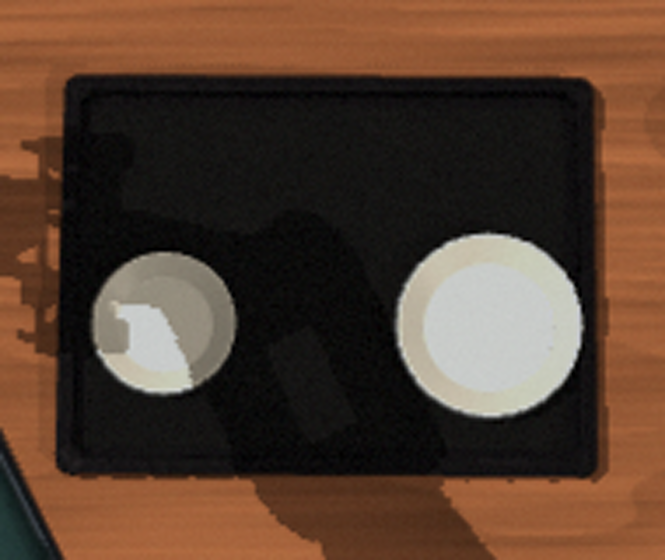

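The tray corners in the crop are (66,75), (600,82), (592,478) and (57,472), which gives a tray yaw of about -0.023. The saucer centres match the earlier fit. The cup is held and comes out at 53 mm wide.

Converted, -0.0323 m / 0.4 = -0.0808, 0.03 m / 0.4 = 0.075.

>>> creep_tool(
  deltas={"finger_gap": [0.04, 0.04, 0.04, 0.04, 0.04, 0.04, 0.04, 0.04, 0.04, 0.04, 0.04], "dx": [-0.0808, -0.0808, -0.0808, -0.0808, -0.0808, -0.0808, -0.0808, 0, 0, 0, 0], "dy": [-0.0365, -0.0365, -0.0365, -0.0365, -0.0365, -0.0365, -0.0365, 0, 0, 0, 0], "dz": [0, 0, 0, 0, 0, 0, 0, 0.075, 0, 0, 0], "twist": [0, 0, 0, 0, 0, 0, 0, 0, 0, 0, 0]},
)

```text
time: 5.07
tool_pos: [0.5108, 0.1405, 0.0899]
ee_rot: [-3.139, 0.0, 1.571]
wrist_force: [0.1, 0.1, -1.0]
width: 0.053
finger_force: 29.8
```

Run:
```python
from h import *
to(.5115,.1412,.0295,np.pi/2)
w=snapshot("wrist");cv2.imwrite("pics/w2.png",w["color"]);print(proj(w,(.5115,.1412,.009)))
```

```text
d [0.0007 0.0009 0.0604] n 2 per [0.0003 0.0004 0.0302]
turn 0.0006 k 1 0.0006 j6 0.1604211749814846
(np.float64(322.4890167263427), np.float64(244.48075898143153))
```

View pics/w2.png

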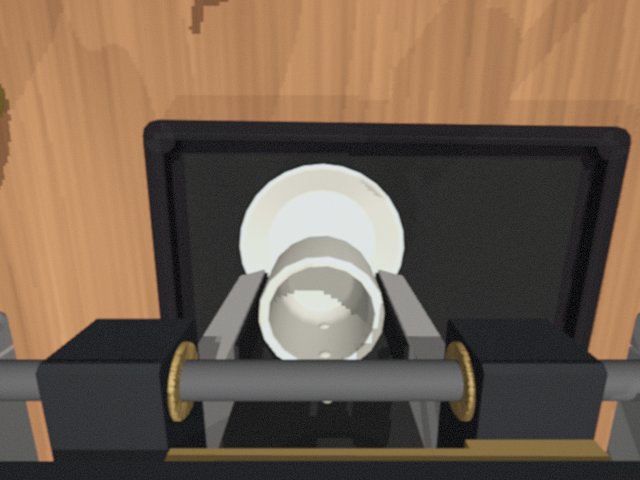

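The saucer spans x = 240–404 (centre 322) with its rim top at row 165. The cup rim is centred at about (321,312). I'll check both numerically.

Run:
```python
from h import *
w=snapshot("wrist");o=get_obs();p=o["tool_pos"];print(p)
print("rim back pt",ray(w,322,165,.019),"left/right",ray(w,240,240,.019),ray(w,404,240,.019))
zb=p[2]-.019
print("cup rim c",ray(w,321,312,zb+.052),"cup rim edges",ray(w,260,312,zb+.052),ray(w,383,312,zb+.052),"back",ray(w,321,259,zb+.052))
```

```text
[0.5120446  0.14095099 0.09146849]
rim back pt [0.51208321 0.19718251 0.019     ] left/right [0.45652778 0.1471233  0.019     ] [0.56769828 0.14715109 0.019     ]
cup rim c [0.51151522 0.14388627 0.12446849] cup rim edges [0.48632203 0.1438775  0.12446849] [0.53711725 0.14389519 0.12446849] back [0.51151365 0.16679245 0.12446849]
```

Converted, 0.03 m / 0.4 = 0.075, 0.02 m / 0.4 = 0.05.

>>> creep_tool(
  deltas={"finger_gap": [0.04, 0.04, 0.04, 0.04, 0.04, 0.04], "dx": [0.002, 0, 0, 0, 0, 0], "dy": [0.0005, 0, 0, 0, 0, 0], "dz": [0.075, 0.05, 0.025, 0, 0, 0], "twist": [0, 0, 0, 0, 0, 0]},
)

```text
time: 5.67
tool_pos: [0.5125, 0.1414, 0.032]
ee_rot: [3.14, -0.0, 1.571]
wrist_force: [-0.3, 0.4, -0.7]
width: 0.0524
finger_force: 29.9
```

>>> creep_tool(
  deltas={"finger_gap": [0.04, 0.04, 0.04], "dx": [0, 0, 0], "dy": [0, 0, 0], "dz": [0.0038, 0, 0], "twist": [0, 0, 0]},
)

```text
time: 5.92
tool_pos: [0.5118, 0.1409, 0.0298]
ee_rot: [3.141, -0.0, 1.571]
wrist_force: [0.4, -0.2, -0.9]
width: 0.0527
finger_force: 29.9
```

Converted, 0.0015 m / 0.4 = 0.0038.

>>> creep_tool(
  deltas={"finger_gap": [0.04, 0.04, 0.04], "dx": [0, 0, 0], "dy": [0, 0, 0], "dz": [0.0038, 0, 0], "twist": [0, 0, 0]},
)

```text
time: 6.17
tool_pos: [0.512, 0.141, 0.0295]
ee_rot: [3.141, -0.0, 1.571]
wrist_force: [-2.0, -0.6, 5.5]
width: 0.0528
finger_force: 29.9
```

>>> creep_tool(
  deltas={"finger_gap": [0.08, 0.08, 0.08, 0.08, 0.08, 0.08, 0.08, 0.08, 0.08, 0.08, 0.08], "dx": [0, 0, 0, 0, 0, 0, 0, 0, 0, 0, 0], "dy": [0, 0, 0, 0, 0, 0, 0, 0, 0, 0, 0], "dz": [0, 0, 0, 0, 0, -0.05, -0.075, -0.1, -0.1, 0, 0], "twist": [0, 0, 0, 0, 0, 0, 0, 0, 0, 0, 0]},
)

```text
time: 7.08
tool_pos: [0.5137, 0.1412, 0.1616]
ee_rot: [3.134, -0.001, 1.571]
wrist_force: [0.4, 0.3, -2.2]
width: 0.0803
finger_force: 0.0
```

Run:
```python
from h import *
w=snapshot("wrist");cv2.imwrite("pics/w3.png",w["color"]);print([proj(w,(.512,.1412,.009+.052)),proj(w,(.512,.1972,.019))])
to(.59,-.30,.20,np.pi/2+.42)
to(.59,-.30,.20,-np.pi/2+.42)
```

```text
[(np.float64(317.9512518471504), np.float64(238.6400834430633)), (np.float64(317.7689698251192), np.float64(160.2923505275295))]
d [-0.4409  0.078  -0.0412] n 12 per [-0.0367  0.0065 -0.0034]
turn -0.42 k 4 -0.105 j6 0.1617337780170625
d [-0.4409  0.078  -0.0412] n 12 per [-0.0367  0.0065 -0.0034]
turn -0.42 k 4 -0.105 j6 0.1617337780170625
```

View pics/w3.png

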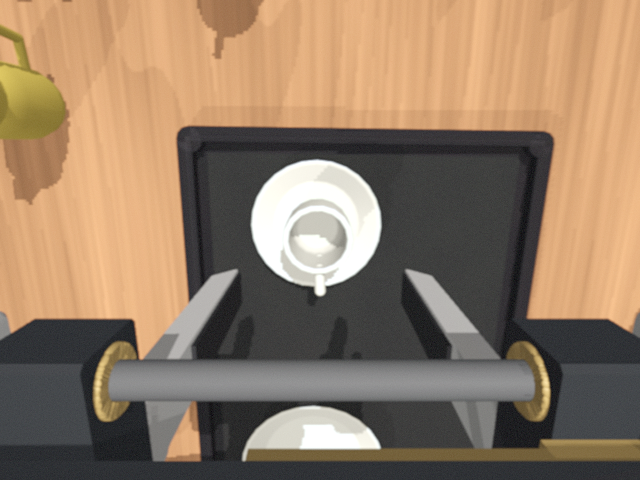

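The espresso cup is centred in the saucer: its rim is at (317,239) against a predicted (318,239). Next is the coffee cup.

Converted, -0.0382 m / 0.4 = -0.0955, -0.007 m / 0.4 = -0.0175, -0.105 rad / 6.2832 = -0.0167.

>>> creep_tool(
  deltas={"finger_gap": [0.094, 0.094, 0.094, 0.094, 0.094, 0.094, 0.094, 0.094, 0.094, 0.094, 0.094, 0.094, 0.094, 0.094, 0.094, 0.094, 0.094, 0.094, 0.094], "dx": [-0.0955, -0.0955, -0.0955, -0.0955, -0.0955, -0.0955, -0.0955, -0.0955, -0.0955, -0.0955, -0.0955, -0.0955, -0.0955, 0, 0, 0, 0, 0, 0], "dy": [0.0125, 0.0125, 0.0125, 0.0125, 0.0125, 0.0125, 0.0125, 0.0125, 0.0125, 0.0125, 0.0125, 0.0125, 0.0125, 0, 0, 0, 0, 0, 0], "dz": [-0.0175, -0.0175, -0.0175, -0.0175, -0.0175, -0.0175, -0.0175, -0.0175, -0.0175, -0.0175, -0.0175, -0.0175, -0.0175, 0, 0, 0, 0, 0, 0], "twist": [0, 0, 0, 0, 0, 0, 0, 0, 0, 0, 0, 0, 0, -0.0167, -0.0167, -0.0167, -0.0167, 0, 0]},
)

```text
time: 8.72
tool_pos: [0.5761, -0.3554, 0.2463]
ee_rot: [-3.139, -0.004, 1.988]
wrist_force: [0.2, 0.4, -1.0]
width: 0.094
finger_force: 0.0
```

Run:
```python
from h import *
w=snapshot("wrist");cv2.imwrite("pics/w4.png",w["color"]);print([proj(w,(.6013,-.3566,.082)),proj(w,(.4547,-.3558,.05))])
```

```text
[(np.float64(345.7013758545069), np.float64(233.80096594676166)), (np.float64(206.32108766946504), np.float64(165.66161762144515))]
```

View pics/w4.png

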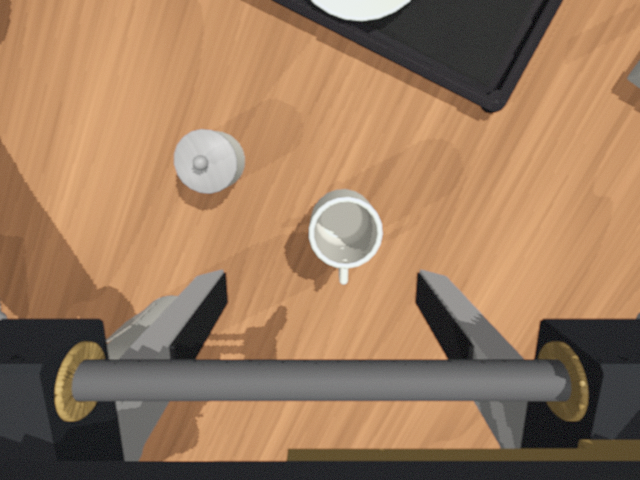

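The coffee cup rim is at (345,233) with its handle straight down, so it lines up with the gripper. The sugar lid is at (208,161).

Run:
```python
from h import *
w=snapshot("wrist");c=ray(w,345.5,233,.082);print(c,"sugar",ray(w,208,161,.051));to(c[0],c[1],.031)
```

```text
[ 0.60115778 -0.35618403  0.082     ] sugar [ 0.45507872 -0.35102862  0.051     ]
d [-0.0112  0.0226  0.2164] n 6 per [-0.0019  0.0038  0.0361]
```

Converted, 0.04 m / 0.4 = 0.1, 0.036 m / 0.4 = 0.09.

>>> creep_tool(
  deltas={"finger_gap": [0.094, 0.094, 0.094, 0.094, 0.094, 0.094, 0.094, 0.094, 0.05, 0.05, 0.05, 0.05, 0.05, 0.05], "dx": [-0.028, 0, 0, 0, 0, 0, 0, 0, 0, 0, 0, 0, 0, 0], "dy": [0.0565, 0, 0, 0, 0, 0, 0, 0, 0, 0, 0, 0, 0, 0], "dz": [0.05, 0.1, 0.1, 0.1, 0.1, 0.09, 0, 0, 0, 0, 0, 0, 0, 0], "twist": [0, 0, 0, 0, 0, 0, 0, 0, 0, 0, 0, 0, 0, 0]},
)

```text
time: 9.98
tool_pos: [0.6026, -0.3579, 0.0357]
ee_rot: [3.14, 0.004, 1.991]
wrist_force: [-0.5, 0.4, 6.6]
width: 0.0658
finger_force: 30.0
```

>>> creep_tool(
  deltas={"finger_gap": [0.05, 0.05, 0.05, 0.05, 0.05], "dx": [0, 0, 0, 0, 0], "dy": [0, 0, 0, 0, 0], "dz": [-0.075, -0.1, -0.075, 0, 0], "twist": [0, 0, 0, 0, 0]},
)

```text
time: 10.4
tool_pos: [0.6029, -0.3573, 0.1355]
ee_rot: [3.139, 0.004, 1.991]
wrist_force: [-0.2, -0.3, -3.5]
width: 0.0662
finger_force: 30.0
```

```bash
python3 - <<'E'
from h import *
to(.5072,-.108,.131)
E
```

```text
d [0.2667 0.0143 0.0035] n 7 per [0.0381 0.002  0.0005]
```

Converted, 0.0381 m / 0.4 = 0.0953, 0.002 m / 0.4 = 0.005.

>>> creep_tool(
  deltas={"finger_gap": [0.05, 0.05, 0.05, 0.05, 0.05, 0.05, 0.05, 0.05, 0.05, 0.05], "dx": [0.0953, 0.0953, 0.0953, 0.0953, 0.0953, 0.0953, 0.0953, 0, 0, 0], "dy": [0.005, 0.005, 0.005, 0.005, 0.005, 0.005, 0.005, 0, 0, 0], "dz": [0, 0, 0, 0, 0, 0, 0, 0, 0, 0], "twist": [0, 0, 0, 0, 0, 0, 0, 0, 0, 0]},
)

```text
time: 11.23
tool_pos: [0.5049, -0.1074, 0.1309]
ee_rot: [-3.139, -0.002, 1.991]
wrist_force: [0.1, -0.1, -2.1]
width: 0.0658
finger_force: 30.0
```

Run:
```python
from h import *
to(.5072,-.108,.043)
w=snapshot("wrist");cv2.imwrite("pics/w5.png",w["color"]);print(proj(w,(.5072,-.108,.022)))
d=Ro.from_euler("xyz",get_obs()["ee_rot"]).apply([1,0,0])
print(proj(w,np.array([.5072,-.108,.022])+.072*d),proj(w,np.array([.5072,-.108,.009])+.05*d))
z=get_obs()["tool_pos"][2]-.034+.082
for dd in(.034,0,-.034):print(proj(w,[*(get_obs()["tool_pos"]+dd*d)[:2],z]))
```

```text
d [-0.0017  0.0021  0.0879] n 3 per [-0.0006  0.0007  0.0293]
(np.float64(323.5767263644587), np.float64(237.87446612795142))
(np.float64(323.74506451349913), np.float64(142.34955257545585)) (np.float64(323.6259380623131), np.float64(171.45164261395652))
(np.float64(320.6275191106727), np.float64(251.70846025604865))
(np.float64(320.64366273603713), np.float64(338.1908936677612))
(np.float64(320.65805227353604), np.float64(415.27656621638255))
```

View pics/w5.png

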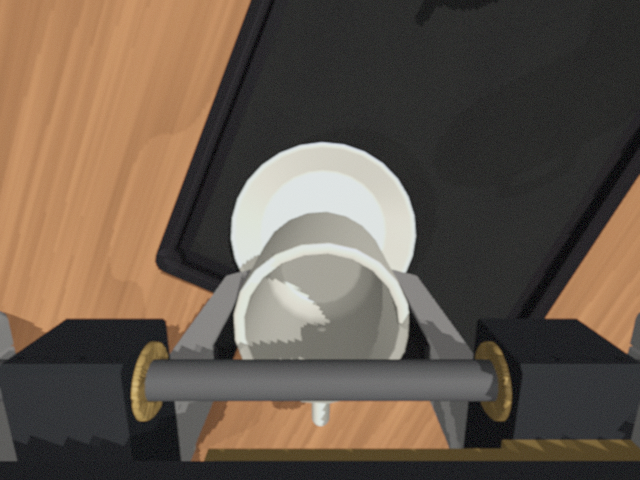

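The saucer sits exactly as predicted (rim top at row 142, centre x 323). The cup rim's back edge is at row 243 against an expected 252, so the cup sits about 3 mm toward tool +x in the grip. I'll correct for that on the way down.

Converted, 0.03 m / 0.4 = 0.075, -0.0047 m / 0.4 = -0.0118.

>>> creep_tool(
  deltas={"finger_gap": [0.05, 0.05, 0.05, 0.05, 0.05, 0.05, 0.05], "dx": [-0.0118, 0, 0, 0, 0, 0, 0], "dy": [0.0045, 0, 0, 0, 0, 0, 0], "dz": [0.05, 0.075, 0.05, 0.025, 0, 0, 0], "twist": [0, 0, 0, 0, 0, 0, 0]},
)

```text
time: 11.87
tool_pos: [0.5107, -0.112, 0.0545]
ee_rot: [3.14, 0.002, 1.99]
wrist_force: [0.2, -0.6, -2.5]
width: 0.0662
finger_force: 30.0
```

>>> creep_tool(
  deltas={"finger_gap": [0.05, 0.05, 0.05], "dx": [0, 0, 0], "dy": [0, 0, 0], "dz": [0.0075, 0, 0], "twist": [0, 0, 0]},
)

```text
time: 12.12
tool_pos: [0.5099, -0.1112, 0.0509]
ee_rot: [3.14, 0.001, 1.991]
wrist_force: [0.4, -0.4, -2.0]
width: 0.0664
finger_force: 30.0
```

Converted, 0.003 m / 0.4 = 0.0075, -0.001 m / 0.4 = -0.0025.

>>> creep_tool(
  deltas={"finger_gap": [0.05, 0.05, 0.05], "dx": [0.0013, 0, 0], "dy": [-0.0025, 0, 0], "dz": [0.0075, 0, 0], "twist": [0, 0, 0]},
)

```text
time: 12.37
tool_pos: [0.5081, -0.1109, 0.0469]
ee_rot: [-3.141, -0.0, 1.991]
wrist_force: [0.3, -0.5, -2.0]
width: 0.0665
finger_force: 30.0
```

>>> creep_tool(
  deltas={"finger_gap": [0.05, 0.05, 0.05], "dx": [0, 0, 0], "dy": [0, 0, 0], "dz": [0.0063, 0, 0], "twist": [0, 0, 0]},
)

```text
time: 12.62
tool_pos: [0.5085, -0.1111, 0.0447]
ee_rot: [3.141, 0.0, 1.991]
wrist_force: [0.4, 0.1, -1.4]
width: 0.0662
finger_force: 30.0
```

Converted, 0.0015 m / 0.4 = 0.0038.

>>> creep_tool(
  deltas={"finger_gap": [0.05, 0.05, 0.05], "dx": [0, 0, 0], "dy": [0, 0, 0], "dz": [0.0038, 0, 0], "twist": [0, 0, 0]},
)

```text
time: 12.87
tool_pos: [0.5086, -0.1111, 0.0447]
ee_rot: [3.141, 0.001, 1.991]
wrist_force: [-2.5, 1.1, 5.2]
width: 0.0658
finger_force: 30.0
```

Converted, -0.04 m / 0.4 = -0.1, -0.03 m / 0.4 = -0.075.

>>> creep_tool(
  deltas={"finger_gap": [0.09, 0.09, 0.09, 0.09, 0.09, 0.09, 0.09, 0.09, 0.09, 0.09, 0.09, 0.09], "dx": [0, 0, 0, 0, 0, 0, 0, 0, 0, 0, 0, 0], "dy": [0, 0, 0, 0, 0, 0, 0, 0, 0, 0, 0, 0], "dz": [0, 0, 0, 0, 0, -0.05, -0.075, -0.1, -0.1, -0.075, 0, 0], "twist": [0, 0, 0, 0, 0, 0, 0, 0, 0, 0, 0, 0]},
)

```text
time: 13.87
tool_pos: [0.5096, -0.1114, 0.2056]
ee_rot: [3.138, 0.004, 1.991]
wrist_force: [-0.6, 0.1, 0.2]
width: 0.09
finger_force: 0.0
```

Run:
```python
from h import *
w=snapshot("wrist");cv2.imwrite("pics/w6.png",w["color"][100:400,150:500])
d=Ro.from_euler("xyz",get_obs()["ee_rot"]).apply([1,0,0])
print(np.array([proj(w,(.5072,-.108,.091)),proj(w,np.array([.5072,-.108,.022])+.072*d)])-[150,100])
to(.454,.368,.25,np.pi/2-.16)
```

```text
[[169.29888254 128.4204014 ]
 [169.16549711  34.62058403]]
d [ 0.4596  0.1457 -0.0471] n 13 per [ 0.0354  0.0112 -0.0036]
turn 0.58 k 5 0.116 j6 -0.7441383739775033
```

View pics/w6.png

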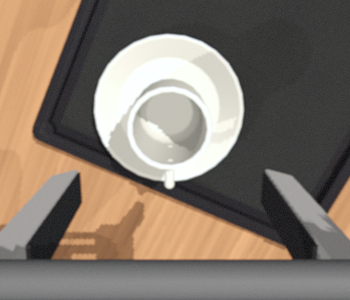

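The coffee cup is centred: its rim is at (169.5,128) against a predicted (169.3,128.4). Next is the jug.

Converted, 0.0354 m / 0.4 = 0.0885, 0.0112 m / 0.4 = 0.028, 0.116 rad / 6.2832 = 0.0185.

>>> creep_tool(
  deltas={"finger_gap": [0.094, 0.094, 0.094, 0.094, 0.094, 0.094, 0.094, 0.094, 0.094, 0.094, 0.094, 0.094, 0.094, 0.094, 0.094, 0.094, 0.094, 0.094], "dx": [0.0885, 0.0885, 0.0885, 0.0885, 0.0885, 0.0885, 0.0885, 0.0885, 0.0885, 0.0885, 0.0885, 0.0885, 0.0885, 0, 0, 0, 0, 0], "dy": [0.028, 0.028, 0.028, 0.028, 0.028, 0.028, 0.028, 0.028, 0.028, 0.028, 0.028, 0.028, 0.028, 0, 0, 0, 0, 0], "dz": [-0.009, -0.009, -0.009, -0.009, -0.009, -0.009, -0.009, -0.009, -0.009, -0.009, -0.009, -0.009, -0.009, 0, 0, 0, 0, 0], "twist": [0, 0, 0, 0, 0, 0, 0, 0, 0, 0, 0, 0, 0, 0.0185, 0.0185, 0.0185, 0.0185, 0.0185]},
)

```text
time: 15.42
tool_pos: [0.4526, 0.3681, 0.2462]
ee_rot: [-3.137, 0.004, 1.405]
wrist_force: [-0.2, -0.4, -0.0]
width: 0.0941
finger_force: 0.0
```

>>> creep_tool(
  deltas={"finger_gap": [0.094, 0.094], "dx": [0, 0], "dy": [0, 0], "dz": [0, 0], "twist": [0, 0]},
)

```text
time: 15.58
tool_pos: [0.4529, 0.3681, 0.2473]
ee_rot: [-3.138, 0.003, 1.414]
wrist_force: [0.4, 0.4, 0.2]
width: 0.0938
finger_force: 0.0
```

Run:
```python
from h import *
w=snapshot("wrist");cv2.imwrite("pics/w7.png",w["color"][100:400,150:500]);print(np.array(proj(w,(.454,.368,.072)))-[150,100])
```

```text
[172.98469682 118.18744385]
```

View pics/w7.png

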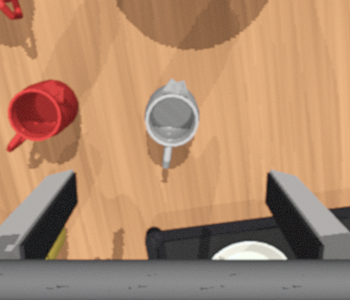

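The jug mouth is at (172,119) in the crop, as predicted. The handle (167,165) and spout (176,84) call for another 0.1 rad turn.

Converted, 0.04 m / 0.4 = 0.1, -0.001 m / 0.4 = -0.0025, 0.1 rad / 6.2832 = 0.0159.

>>> creep_tool(
  deltas={"finger_gap": [0.094, 0.094, 0.094, 0.094, 0.094, 0.094, 0.094, 0.094, 0.094], "dx": [-0.0025, 0, 0, 0, 0, 0, 0, 0, 0], "dy": [0, 0, 0, 0, 0, 0, 0, 0, 0], "dz": [0.05, 0.1, 0.1, 0.1, 0.1, 0.0875, 0.0475, 0, 0], "twist": [0.0159, 0, 0, 0, 0, 0, 0, 0, 0]},
)

```text
time: 16.38
tool_pos: [0.4524, 0.3668, 0.0143]
ee_rot: [-3.139, 0.003, 1.312]
wrist_force: [0.5, -0.2, 0.8]
width: 0.0941
finger_force: 0.0
```

>>> creep_tool(
  deltas={"finger_gap": [0.04, 0.04, 0.04, 0.04, 0.04, 0.04, 0.04], "dx": [0, 0, 0, 0, 0, 0, 0], "dy": [0, 0, 0, 0, 0, 0, 0], "dz": [0, 0, 0, 0, 0, 0, 0], "twist": [0, 0, 0, 0, 0, 0, 0]},
)

```text
time: 16.97
tool_pos: [0.4535, 0.3677, 0.0162]
ee_rot: [3.141, -0.001, 1.311]
wrist_force: [-0.5, 0.5, 0.5]
width: 0.0508
finger_force: 0.8
```

>>> creep_tool(
  deltas={"finger_gap": [0.04, 0.04, 0.04, 0.04, 0.04, 0.04], "dx": [0, 0, 0, 0, 0, 0], "dy": [0, 0, 0, 0, 0, 0], "dz": [-0.075, -0.1, -0.1, -0.075, 0, 0], "twist": [0, 0, 0, 0, 0, 0]},
)

```text
time: 17.47
tool_pos: [0.4544, 0.3682, 0.158]
ee_rot: [3.138, -0.004, 1.311]
wrist_force: [-0.3, 1.0, -2.2]
width: 0.0496
finger_force: 29.9
```

```bash
python3 - <<'E'
from h import *
to(.5097,.0162,.16)
E
```

```text
d [-0.326   0.1439 -0.0027] n 9 per [-0.0362  0.016  -0.0003]
```

The grip width of 50 mm is narrower than expected, so I'll look.

Run:
```python
from h import *
w=snapshot("wrist")["color"][80:480,150:500];s=snapshot("side")["color"]
c=cv2.resize(s[60:230,190:350],None,fx=2.35,fy=2.35)[:400]
print(c.shape);cv2.imwrite("pics/w8.png",np.hstack([w[:399],c[:399]]))
```

```text
(400, 376, 3)
```

View pics/w8.png

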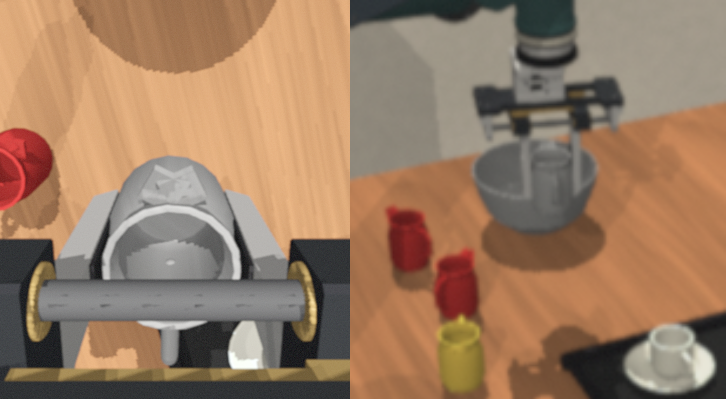

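Run:
```python
from h import *
w=snapshot("wrist");o=get_obs();p=o["tool_pos"];R=Ro.from_euler("xyz",o["ee_rot"])
print(p)
for u,v in((321.5,285),(321.5,407),(253,344),(391,344)):
    print(R.inv().apply(ray(w,u,v,p[2]-.0155+.072)-p))
```

```text
[0.45205407 0.36660128 0.15266698]
[ 0.02382058  0.00010149 -0.05660023]
[-2.50154446e-02  6.96413436e-05 -5.63972147e-02]
[ 0.00126849 -0.02446574 -0.05641458]
[ 0.00128853  0.02497458 -0.05659972]
```

The jug is centred in the grip to within 1 mm and upright. I'll carry it over, turning 0.48 rad so the handle clears the large saucer.

Converted, -0.0362 m / 0.4 = -0.0905, 0.03 m / 0.4 = 0.075, 0.12 rad / 6.2832 = 0.0191.

>>> creep_tool(
  deltas={"finger_gap": [0.04, 0.04, 0.04, 0.04, 0.04, 0.04, 0.04, 0.04, 0.04, 0.04, 0.04, 0.04, 0.04, 0.04, 0.04, 0.04, 0.04, 0.04], "dx": [-0.0905, -0.0905, -0.0905, -0.0905, -0.0905, -0.0905, -0.0905, -0.0905, -0.0905, 0, 0, 0, 0, 0, 0, 0, 0, 0], "dy": [0.04, 0.04, 0.04, 0.04, 0.04, 0.04, 0.04, 0.04, 0.04, 0, 0, 0, 0, 0, 0, 0, 0, 0], "dz": [0, 0, 0, 0, 0, 0, 0, 0, 0, 0, 0, 0, 0, 0.075, 0.075, 0, 0, 0], "twist": [0, 0, 0, 0, 0, 0, 0, 0, 0, 0.0191, 0.0191, 0.0191, 0.0191, 0, 0, 0, 0, 0]},
)

```text
time: 19.12
tool_pos: [0.5087, 0.0157, 0.0957]
ee_rot: [-3.141, 0.001, 0.831]
wrist_force: [-0.0, -0.2, -1.3]
width: 0.0493
finger_force: 29.9
```

Run:
```python
from h import *
to(.5096,.0166,.0195)
```

```text
d [0.0013 0.0001 0.0762] n 2 per [0.0007 0.0001 0.0381]
```

Converted, 0.03 m / 0.4 = 0.075, 0.01 m / 0.4 = 0.025.

>>> creep_tool(
  deltas={"finger_gap": [0.04, 0.04, 0.04, 0.04, 0.04, 0.04], "dx": [0.0025, 0, 0, 0, 0, 0], "dy": [0, 0, 0, 0, 0, 0], "dz": [0.075, 0.075, 0.025, 0, 0, 0], "twist": [0, 0, 0, 0, 0, 0]},
)

```text
time: 19.62
tool_pos: [0.5115, 0.0163, 0.0284]
ee_rot: [3.138, -0.003, 0.831]
wrist_force: [0.1, -0.9, -1.5]
width: 0.0493
finger_force: 29.9
```

>>> creep_tool(
  deltas={"finger_gap": [0.04, 0.04, 0.04], "dx": [0, 0, 0], "dy": [0, 0, 0], "dz": [0.0075, 0, 0], "twist": [0, 0, 0]},
)

```text
time: 19.87
tool_pos: [0.5101, 0.0164, 0.0238]
ee_rot: [3.14, -0.001, 0.831]
wrist_force: [0.6, -0.0, -1.1]
width: 0.0494
finger_force: 29.9
```

>>> creep_tool(
  deltas={"finger_gap": [0.04, 0.04, 0.04], "dx": [0, 0, 0], "dy": [0, 0, 0], "dz": [0.0038, 0, 0], "twist": [0, 0, 0]},
)

```text
time: 20.12
tool_pos: [0.5094, 0.0165, 0.0214]
ee_rot: [-3.141, -0.0, 0.831]
wrist_force: [-0.0, -0.6, 0.1]
width: 0.0496
finger_force: 29.9
```

Converted, 0.0015 m / 0.4 = 0.0038.

>>> creep_tool(
  deltas={"finger_gap": [0.04, 0.04, 0.04], "dx": [0, 0, 0], "dy": [0, 0, 0], "dz": [0.0038, 0, 0], "twist": [0, 0, 0]},
)

```text
time: 20.37
tool_pos: [0.5098, 0.0164, 0.0205]
ee_rot: [3.141, -0.001, 0.831]
wrist_force: [-1.7, 0.5, 2.8]
width: 0.0497
finger_force: 29.9
```

>>> creep_tool(
  deltas={"finger_gap": [0.04, 0.04, 0.04], "dx": [0, 0, 0], "dy": [0, 0, 0], "dz": [0.0025, 0, 0], "twist": [0, 0, 0]},
)

```text
time: 20.62
tool_pos: [0.5098, 0.0165, 0.0204]
ee_rot: [3.141, -0.001, 0.831]
wrist_force: [-3.8, -0.6, 7.7]
width: 0.0496
finger_force: 29.9
```

Converted, -0.04 m / 0.4 = -0.1, -0.03 m / 0.4 = -0.075.

>>> creep_tool(
  deltas={"finger_gap": [0.09, 0.09, 0.09, 0.09, 0.09, 0.09, 0.09, 0.09, 0.09, 0.09, 0.09, 0.09, 0.09], "dx": [0, 0, 0, 0, 0, 0, 0, 0, 0, 0, 0, 0, 0], "dy": [0, 0, 0, 0, 0, 0, 0, 0, 0, 0, 0, 0, 0], "dz": [0, 0, 0, 0, 0, -0.05, -0.075, -0.1, -0.1, -0.1, -0.075, 0, 0], "twist": [0, 0, 0, 0, 0, 0, 0, 0, 0, 0, 0, 0, 0]},
)

```text
time: 21.7
tool_pos: [0.5108, 0.0163, 0.2213]
ee_rot: [3.137, -0.003, 0.831]
wrist_force: [-0.6, 1.0, -0.6]
width: 0.0899
finger_force: 0.0
```

Run:
```python
from h import *
w=snapshot("wrist");cv2.imwrite("pics/w9.png",w["color"]);print(proj(w,(.5096,.0166,.076)))
to(.455,-.352,.25,0)
```

```text
(np.float64(319.6842170747995), np.float64(226.7383420192061))
d [-0.3088  0.2081 -0.0313] n 10 per [-0.0309  0.0208 -0.0031]
turn 0.8308 k 7 0.1187 j6 0.6608743322620697
```

View pics/w9.png

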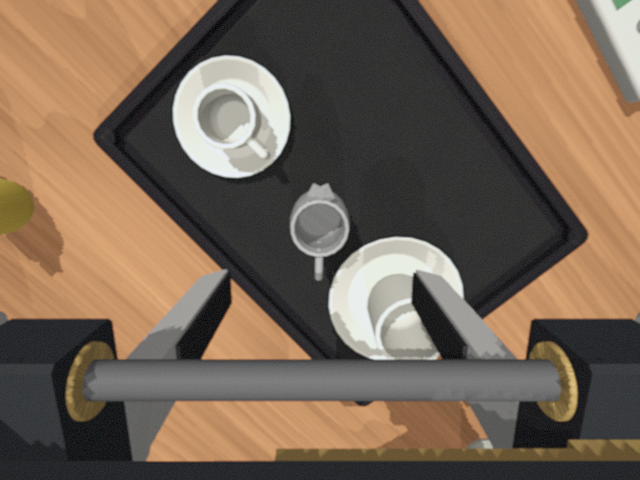

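The jug is upright at (319,228), within about 1 px of the prediction. Last is the sugar pot.

Units first: shifts go in shares of 0.4 m and turns go in shares of 2 pi rad. So -0.0309 m / 0.4 = -0.0773, 0.0208 m / 0.4 = 0.052, 0.1187 rad / 6.2832 = 0.0189.

>>> creep_tool(
  deltas={"finger_gap": [0.094, 0.094, 0.094, 0.094, 0.094, 0.094, 0.094, 0.094, 0.094, 0.094, 0.094, 0.094, 0.094, 0.094, 0.094, 0.094, 0.094, 0.094, 0.094], "dx": [-0.0773, -0.0773, -0.0773, -0.0773, -0.0773, -0.0773, -0.0773, -0.0773, -0.0773, -0.0773, 0, 0, 0, 0, 0, 0, 0, 0, 0], "dy": [0.052, 0.052, 0.052, 0.052, 0.052, 0.052, 0.052, 0.052, 0.052, 0.052, 0, 0, 0, 0, 0, 0, 0, 0, 0], "dz": [-0.0078, -0.0078, -0.0078, -0.0078, -0.0078, -0.0078, -0.0078, -0.0078, -0.0078, -0.0078, 0, 0, 0, 0, 0, 0, 0, 0, 0], "twist": [0, 0, 0, 0, 0, 0, 0, 0, 0, 0, 0.0189, 0.0189, 0.0189, 0.0189, 0.0189, 0.0189, 0.0189, 0, 0]},
)

```text
time: 23.33
tool_pos: [0.4541, -0.3515, 0.2472]
ee_rot: [-3.138, 0.003, 0.003]
wrist_force: [-0.7, 0.2, 0.6]
width: 0.0939
finger_force: 0.0
```

Run:
```python
from h import *
w=snapshot("wrist");cv2.imwrite("pics/w10.png",w["color"][100:400,150:500]);print(np.array(proj(w,(.455,-.352,.051)))-[150,100])
```

```text
[172.91949275 112.66385489]
```

View pics/w10.png

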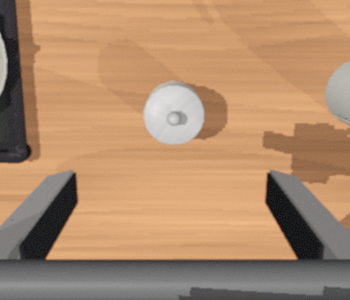

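The sugar lid is at (174.5,114), about 1.5 px from the estimate.

Converted, 0.04 m / 0.4 = 0.1, 0.002 m / 0.4 = 0.005.

>>> creep_tool(
  deltas={"finger_gap": [0.094, 0.094, 0.094, 0.094, 0.094, 0.094, 0.094, 0.094, 0.094], "dx": [-0.0013, 0, 0, 0, 0, 0, 0, 0, 0], "dy": [0.005, 0, 0, 0, 0, 0, 0, 0, 0], "dz": [0.05, 0.1, 0.1, 0.1, 0.1, 0.0875, 0.0525, 0, 0], "twist": [0, 0, 0, 0, 0, 0, 0, 0, 0]},
)

```text
time: 24.13
tool_pos: [0.4532, -0.353, 0.0121]
ee_rot: [-3.139, 0.003, 0.001]
wrist_force: [0.6, 0.2, 1.8]
width: 0.0939
finger_force: 0.0
```

>>> creep_tool(
  deltas={"finger_gap": [0.05, 0.05, 0.05, 0.05, 0.05, 0.05, 0.05], "dx": [0, 0, 0, 0, 0, 0, 0], "dy": [0, 0, 0, 0, 0, 0, 0], "dz": [0, 0, 0, 0, 0, 0, 0], "twist": [0, 0, 0, 0, 0, 0, 0]},
)

```text
time: 24.72
tool_pos: [0.4547, -0.3541, 0.0149]
ee_rot: [3.141, -0.001, -0.0]
wrist_force: [0.4, 2.2, 4.8]
width: 0.0598
finger_force: 30.0
```

>>> creep_tool(
  deltas={"finger_gap": [0.05, 0.05, 0.05, 0.05, 0.05, 0.05], "dx": [0, 0, 0, 0, 0, 0], "dy": [0, 0, 0, 0, 0, 0], "dz": [-0.075, -0.1, -0.1, -0.1, 0, 0], "twist": [0, 0, 0, 0, 0, 0]},
)

```text
time: 25.22
tool_pos: [0.4554, -0.3553, 0.167]
ee_rot: [3.137, -0.005, -0.0]
wrist_force: [0.6, 0.6, -2.8]
width: 0.0599
finger_force: 30.0
```

```bash
python3 - <<'E'
from h import *
to(.615,.0142,.16)
E
```

```text
d [ 0.1595 -0.3695  0.006 ] n 11 per [ 0.0145 -0.0336  0.0005]
```

Converted, -0.0336 m / 0.4 = -0.084, 0.0145 m / 0.4 = 0.0363.

>>> creep_tool(
  deltas={"finger_gap": [0.05, 0.05, 0.05, 0.05, 0.05, 0.05, 0.05, 0.05, 0.05, 0.05, 0.05, 0.05, 0.05, 0.05, 0.05, 0.05], "dx": [0.0363, 0.0363, 0.0363, 0.0363, 0.0363, 0.0363, 0.0363, 0.0363, 0.0363, 0.0363, 0.0363, 0, 0, 0, 0, 0], "dy": [-0.084, -0.084, -0.084, -0.084, -0.084, -0.084, -0.084, -0.084, -0.084, -0.084, -0.084, 0, 0, 0, 0, 0], "dz": [0, 0, 0, 0, 0, 0, 0, 0, 0, 0, 0, 0.075, 0.075, 0, 0, 0], "twist": [0, 0, 0, 0, 0, 0, 0, 0, 0, 0, 0, 0, 0, 0, 0, 0]},
)

```text
time: 26.55
tool_pos: [0.6134, 0.0152, 0.1033]
ee_rot: [-3.141, 0.002, -0.001]
wrist_force: [0.3, -0.2, -1.7]
width: 0.0598
finger_force: 30.0
```

Run:
```python
from h import *
s=snapshot("top");P=[ray(s,u/3.5+220-.36,v/3.5+130-.36,.016) for u,v in((66,75),(600,82),(592,478),(57,472))]
f,n=(P[0]+P[1])/2,(P[2]+P[3])/2;print(np.round(P,3),f,n,"line y at .615, .51",[n[1]+(f-n)[1]*(x-n[0])/(f-n)[0] for x in(.615,.51)])
o=get_obs();w=snapshot("wrist");cv2.imwrite("pics/w11.png",w["color"])
to(.615,.0142,.019)
```

```text
[[ 0.71   0.218  0.016]
 [ 0.7   -0.199  0.016]
 [ 0.389 -0.185  0.016]
 [ 0.398  0.222  0.016]] [0.70485349 0.00955797 0.016     ] [0.39353965 0.01876862 0.016     ] line y at .615, .51 [np.float64(0.012216413010745476), np.float64(0.015322982119897558)]
d [-0.0001  0.0007  0.0868] n 3 per [-0.      0.0002  0.0289]
```

View pics/w11.png

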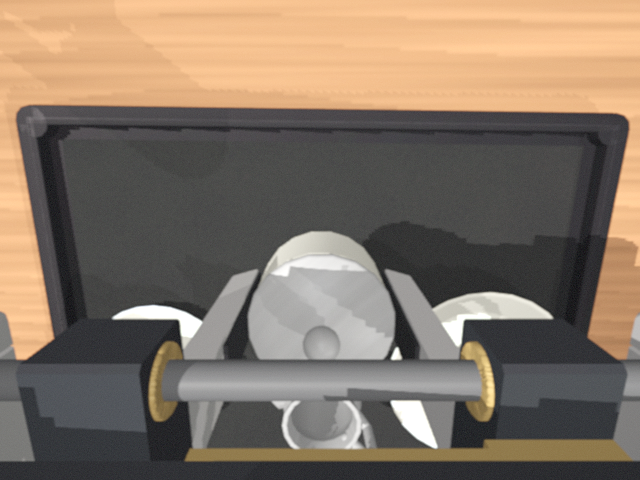

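The pot hangs upright in the gripper and the tray's far corners are at (18,112) and (628,118). I'll lower it at (0.615, 0.014).

Converted, 0.03 m / 0.4 = 0.075, 0.017 m / 0.4 = 0.0425.

>>> creep_tool(
  deltas={"finger_gap": [0.05, 0.05, 0.05, 0.05, 0.05, 0.05], "dx": [0, 0, 0, 0, 0, 0], "dy": [0.0013, 0, 0, 0, 0, 0], "dz": [0.075, 0.075, 0.0425, 0, 0, 0], "twist": [0, 0, 0, 0, 0, 0]},
)

```text
time: 27.15
tool_pos: [0.6158, 0.0146, 0.0298]
ee_rot: [3.141, -0.005, -0.001]
wrist_force: [0.1, 0.2, -1.6]
width: 0.0598
finger_force: 30.0
```

>>> creep_tool(
  deltas={"finger_gap": [0.05, 0.05, 0.05], "dx": [0, 0, 0], "dy": [0, 0, 0], "dz": [0.0075, 0, 0], "twist": [0, 0, 0]},
)

```text
time: 27.4
tool_pos: [0.6146, 0.015, 0.0252]
ee_rot: [3.142, -0.002, -0.0]
wrist_force: [0.3, -0.8, -2.5]
width: 0.0593
finger_force: 30.0
```

>>> creep_tool(
  deltas={"finger_gap": [0.05, 0.05, 0.05], "dx": [0, 0, 0], "dy": [0, 0, 0], "dz": [0.0038, 0, 0], "twist": [0, 0, 0]},
)

```text
time: 27.65
tool_pos: [0.6138, 0.0151, 0.0224]
ee_rot: [-3.142, 0.0, -0.0]
wrist_force: [-0.1, -0.3, -2.4]
width: 0.0602
finger_force: 30.0
```

Converted, 0.002 m / 0.4 = 0.005, 0.001 m / 0.4 = 0.0025.

>>> creep_tool(
  deltas={"finger_gap": [0.05, 0.05, 0.05], "dx": [0, 0, 0], "dy": [0.0025, 0, 0], "dz": [0.005, 0, 0], "twist": [0, 0, 0]},
)

```text
time: 27.9
tool_pos: [0.6136, 0.014, 0.0201]
ee_rot: [-3.141, 0.001, -0.0]
wrist_force: [0.3, 0.1, -1.8]
width: 0.0596
finger_force: 30.0
```

>>> creep_tool(
  deltas={"finger_gap": [0.05, 0.05, 0.05], "dx": [0, 0, 0], "dy": [0, 0, 0], "dz": [0.0038, 0, 0], "twist": [0, 0, 0]},
)

```text
time: 28.15
tool_pos: [0.6139, 0.0141, 0.0189]
ee_rot: [-3.142, -0.0, -0.0]
wrist_force: [0.6, 0.3, -2.1]
width: 0.0597
finger_force: 30.0
```

Converted, 0.001 m / 0.4 = 0.0025.

>>> creep_tool(
  deltas={"finger_gap": [0.05, 0.05, 0.05], "dx": [0, 0, 0], "dy": [0, 0, 0], "dz": [0.0025, 0, 0], "twist": [0, 0, 0]},
)

```text
time: 28.4
tool_pos: [0.614, 0.014, 0.0189]
ee_rot: [3.142, -0.001, -0.0]
wrist_force: [-2.9, -0.6, 4.4]
width: 0.0597
finger_force: 30.0
```

Contact. I'll release, rise, and back the arm away for a final look.

Converted, -0.04 m / 0.4 = -0.1, -0.03 m / 0.4 = -0.075.

>>> creep_tool(
  deltas={"finger_gap": [0.09, 0.09, 0.09, 0.09, 0.09, 0.09, 0.09, 0.09, 0.09, 0.09, 0.09], "dx": [0, 0, 0, 0, 0, 0, 0, 0, 0, 0, 0], "dy": [0, 0, 0, 0, 0, 0, 0, 0, 0, 0, 0], "dz": [0, 0, 0, 0, 0, -0.05, -0.075, -0.1, -0.1, -0.1, -0.075], "twist": [0, 0, 0, 0, 0, 0, 0, 0, 0, 0, 0]},
)

```text
time: 29.32
tool_pos: [0.6145, 0.014, 0.222]
ee_rot: [3.141, -0.005, -0.0]
wrist_force: [1.1, 0.3, 0.9]
width: 0.09
finger_force: 0.0
```

>>> creep_tool(
  deltas={"finger_gap": [0.09, 0.09, 0.09, 0.09, 0.09, 0.09, 0.09, 0.09, 0.09, 0.09, 0.09, 0.09, 0.09], "dx": [-0.025, -0.025, -0.025, -0.025, -0.025, -0.025, -0.025, -0.025, -0.025, -0.025, 0, 0, 0], "dy": [-0.1, -0.1, -0.1, -0.1, -0.1, -0.1, -0.1, -0.1, -0.1, -0.1, 0, 0, 0], "dz": [0, 0, 0, 0, 0, 0, 0, 0, 0, 0, 0, 0, 0], "twist": [0, 0, 0, 0, 0, 0, 0, 0, 0, 0, 0, 0, 0]},
)

```text
time: 30.4
tool_pos: [0.5139, 0.4138, 0.2175]
ee_rot: [3.141, 0.0, 0.0]
wrist_force: [0.3, 0.2, -0.4]
width: 0.09
finger_force: 0.0
```

Run:
```python
from h import *
s=snapshot("top");t=snapshot("side")["color"]
a=cv2.resize(s["color"][130:290,220:410],None,fx=2.4,fy=2.4,interpolation=cv2.INTER_CUBIC)
b=cv2.resize(t[170:330,270:450],(432,384),interpolation=cv2.INTER_CUBIC)
cv2.imwrite("pics/f.png",np.hstack([a[:384,:368+88],b])[:, :800])
for p in((.512,.1412,.061),(.5072,-.108,.091),(.5096,.0166,.076),(.614,.014,.055),(.512,.1412,.019),(.5072,-.108,.022)):print(((np.array(proj(s,p))-[220,130])*2.4).round(1))
```

```text
[107.9 213.4]
[339.2 210.7]
[222.4 212.1]
[224.  122.3]
[111.2 220.1]
[334.2 221.9]
```

View pics/f.png

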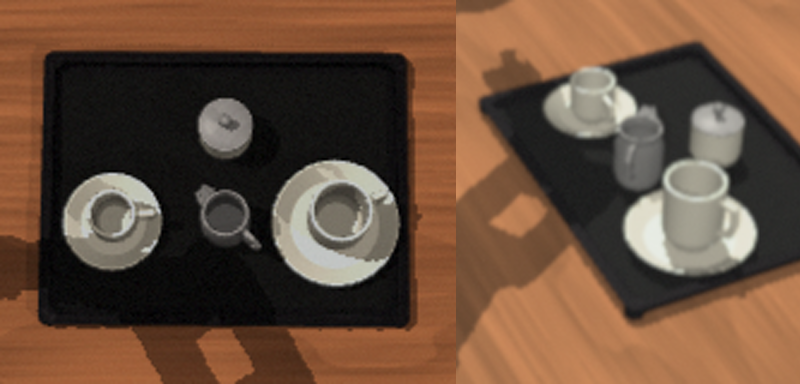

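The top view shows the espresso rim at (113,214) on its saucer, the coffee rim at (341,211), the jug at (226,216) midway, and the sugar pot at (226,126) straight behind it. Everything is upright and the arm is clear.

```bash
python3 -c "
from bench import *
print(close_job())"
```

```text
the job is handed in; nothing more can be done
None
```

The tray is laid as asked and handed in at about 30 s of the 106 s allowed: both cups centred on their saucers, the jug midway between them, and the sugar pot about 10 cm straight behind it, all upright in the last pictures.

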